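# Tip the rocker tray to send the tape roll to its blue end

### The arm

A 7-joint arm with a two-finger parallel gripper is mounted at the origin on the work surface. World frame = base frame: x ahead of the robot, y to its left, z up, the work surface at z = 0. Lengths are in m, angles in degrees, forces in N, time in s.
With the tool pointing down it reaches from about 0.4 to 0.85 m from the base axis. Payload 4.5 kg.
Tool frame: the origin (TCP) lies at the very end of the fingers, on their centre line; the grasp point (between the pads) lies arm.hold_point_z behind it (arm.hold_point_z is the distance from the TCP to the grasp point, in m); y points along the fingers, x is the direction in which the jaws open and shut, and the axes are right-handed (so a half turn about y gives the same grasp; the last joint's range is limited). The gripper opens to 88 mm and grips with 3 to 60 N. Pads are 18 mm wide; open, the fingers measure 123 mm over their backs; the gripper's body (75 mm by 187 mm) begins 45 mm behind the grasp point.
Start: joints at [71.035, 39.483, -11.15, 89.685, 9.013, 51.709, -12.324], TCP at [0.223, -0.584, 0.239] pointing down, gripper open.
Joint ranges: [-172.22, 172.22], [-26.19, 119.32], [-84.43, 86.54], [7.71, 146.69], [-57.33, 237.33], [2.42, 119.75], [-152.13, 152.13]. Speed limits (degrees/s): [147.25, 147.25, 180, 180, 180, 180, 180].

### API

Orientations are given as a 3x3 rotation matrix whose columns are the frame's x, y, z axes.
In Python, from cell import arm, snapshot, get_calibration gives the robot as it stands. The module is installed in compiled form; this text tells all that it offers.
- The arm moves only by the shell command python3 -m jog 'ROWS' [FORCE]. ROWS is JSON, a list of rows, each a list of 7 numbers: the opening, from 0 (shut) to 1 (fully open), then the shift along the world's x, y, z as a fraction of full scale, then the turn, a rotation vector about the world's x, y, z as a fraction of full scale. In form: [[hand, x, y, z, ax, ay, az], ...]. A call has 1 to 5 rows; each row shifts and turns the commanded pose from where the row before left it; what a row does not reach is not made up. Full scale, the value 1, is 2 cm for a shift and 5 degrees for a turn. A row lasts 1/8 s, in which the tool goes at most 62.5 mm and 10.7 degrees, less where a joint would pass 70% of its speed; a pose out of reach is approached as far as the arm can. A call with a number of a shift or a turn outside -1 to 1 is refused whole. A call with a gripper value outside its range is refused whole. The fingers move at their own pace and stop on an object; FORCE is the grip in N (left out, the last holds). Time passes only in rows, so rows that do not move let the fingers close. It gives the time, the measured TCP pose, the force and the opening at its end, in the units of the state.
- arm.state(): the state, without advancing time (a new reading comes with each control period).
- snapshot(name): name is "side" or "top" or "wrist"; returns the picture (400x640x3 uint8, blue, green, red); there is no depth.
- get_calibration(name): a dict with "fovy" (degrees; the focal length in pixels is half the picture's height over the tangent of half this angle, whatever the lens; pixels are square), "cx", "cy" (the principal point, pixels), "k1" (the pictures are not rectified: a ray, as slopes to the right and down, at radius r is drawn at 1 + k1 r^2 times it, then the intrinsics apply), "world_to_cam" (4x4, takes a point from world to camera coordinates); the wrist camera has in their place "T_tool_cam" (4x4, takes a point from camera to tool coordinates, whose origin is the TCP and whose axes are the tool frame's). Camera axes: x right, y up, looking along -z (the intrinsics and any distortion apply to the point x, -y, -z); pixel columns grow to the right and rows downward; lengths in m; the calibration is good to about 2 mm. A picture is of the moment at which its call begins: read the wrist's pose just before it. get_calibration takes no time and is no camera call.
- arm.job_done(): hands the job in, once; it reports no verdict.
The state is a dict: "clock": time; "joint_pos": joint angles; "qd": joint speeds; "joint_torque": joint torques, N m; "eef_pos": TCP position; "orientation": TCP orientation; "contact_force": force on the tool from outside, world axes, zero at the start; "wrist_torque": the same for the moment, N m; "gripper_width": finger opening in m.
Only numpy, scipy, OpenCV 4.12 (cv2) and the standard library are available. Lean on these libraries where they do the work, as an engineer would, in place of code of your own. Each camera call takes 0.05 s, during which the arm holds its last target. There are 200 camera calls.

### The job

Two steel rocker trays stand on the packing bench, one holding a roll of packing tape and the other a small carton. Press down the blue tab of the tray with the tape roll until the tray tips and the roll slides all the way to the blue end, then let the tray rock back level. Do not touch the roll itself, and leave the carton where it lies in its tray.

Things in the scene. Friction and masses are not known exactly. Their poses are not given: they have to be found in the camera images.
- tape: Tan roll of packing tape, cardboard core, lying flat in one tray: 80 mm diameter, 26 mm high, about 110 g. Origin: centre of its underside, on the tray floor (30 mm below the level of blue_tab). On the polished floor it slides once the tray is tipped over 14 degrees. Against the blue end wall its centre is 66.5 mm behind blue_tab (-y). Spare rolls lie on the bench itself.
- blue_tab (a point): Centre of the top face of the blue press tab on the tape roll's tray. Tab: flat plate at the rim, outside the end wall, 60 mm (x) by 45 mm (y), 4 mm thick, top 124 mm over the bench when level, free space below. Axes turn with the tray: y along the tray, outward through this tab; x parallel to the hinge; z up. The hinge line is 136.5 mm behind (-y) and 34 mm below this point.
- tape_tray (a joint): Tilt of the roll's tray, rad: 0 level, positive = blue end down, stops at +-0.42. A damped spring (2.2 N m/rad) brings it back near level within a second of letting go; full tilt takes about 8 N on the blue tab. Steel tray, inside 220 x 100 mm, walls 30 mm high, 4 mm thick; blue tab on one end, yellow on the other, hinge under its middle.
- carton: Brown carton, 62 x 70 x 36 mm, in the other tray, which is built the same, also with a blue and a yellow tab. Origin: centre of its underside. To be left alone.
Not all that is in view belongs to the job. What is shaped like the tape but green or turquoise is not meant.

How it is judged (in metres and radians):
On the way:
1. the tray with the tape roll is tipped well down at its blue end (value of joint tape_tray above 0.25 rad), for 0.1 s.
At the end, for the whole second after the job is handed in: The tape roll lies flat in its tray, at rest, within about 18 mm of the blue end wall; that tray is level again within 10 degrees; the carton is within 30 mm of where it started (y of tape in the frame of blue_tab between -0.085 and -0.05 m and x of tape in the frame of blue_tab between -0.03 and 0.03 m and z of tape in the frame of blue_tab between -0.04 and -0.02 m and value of joint tape_tray between -0.18 and 0.18 rad and linear speed of tape below 0.03 m/s and distance of carton from where it was at the start of the episode below 0.03 m); the robot touches nothing.
It fails at once if the robot touches the tape roll (contact force between any of the fingers, the arm and tape above 0.5 N).
It fails at once if the carton is moved from its place (distance of carton from where it was at the start of the episode above 0.03 m).
It also fails if it takes over 32 s, if anything falls off the work surface, if the arm or the gripper's body presses on something with over 40 N, if the wrist force passes 120 N, or if a joint passes its speed limit or range.

## Working session

There is one attempt and no reset: what is moved stays moved. The work goes in short steps, Python scripts to look and compute and a shell command to move; the robot and the scene stay as the last step left them, time stands still between calls to the robot, and variables do not carry over. Pictures are saved under pics/ and viewed, about 8 in all and at most 12, crops included, and the job is handed in when it is done.

```bash
mkdir -p pics; cat > h.py <<'E'
import numpy as np, cv2
from cell import arm, snapshot, get_calibration
def cam(name, st=None):
    c=get_calibration(name)
    f=200/np.tan(np.radians(c["fovy"]/2))
    if "world_to_cam" in c: T=np.linalg.inv(np.array(c["world_to_cam"]))
    else:
        W=np.eye(4); W[:3,:3]=np.array(st["orientation"]).reshape(3,3); W[:3,3]=st["eef_pos"]; T=W@np.array(c["T_tool_cam"])
    return c,f,T
def unproj(name,uv,z,st=None):
    c,f,T=cam(name,st)
    K=np.array([[f,0,c["cx"]],[0,f,c["cy"]],[0,0,1.]])
    p=cv2.undistortPoints(np.array(uv,float).reshape(-1,1,2),K,np.array([c["k1"],0,0,0.])).reshape(-1,2)
    d=np.c_[p[:,0],-p[:,1],-np.ones(len(p))]@T[:3,:3].T
    o=T[:3,3]; return o+d*((z-o[2])/d[:,2])[:,None]
E
python3 - <<'E'
from h import *
s=arm.state(); print(s["clock"],s["orientation"],s["gripper_width"],s["contact_force"])
for n in("top","side"): cv2.imwrite(f"pics/{n}0.png",snapshot(n))
E
```

```text
0.0 [[ 3.56803971e-01 -7.93885358e-04  9.34178942e-01]
 [-9.34177487e-01  1.65567030e-03  3.56804822e-01]
 [-1.82995446e-03 -9.99998314e-01 -1.50880091e-04]] 0.08771680441054361 [ 0.09535911  0.09581065 -0.10699335]
```

View pics/top0.png

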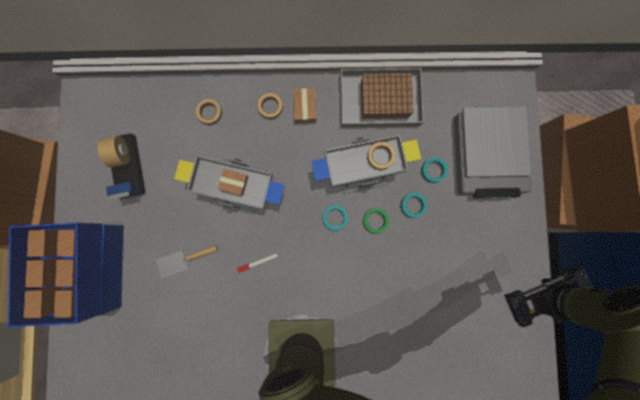

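View pics/side0.png

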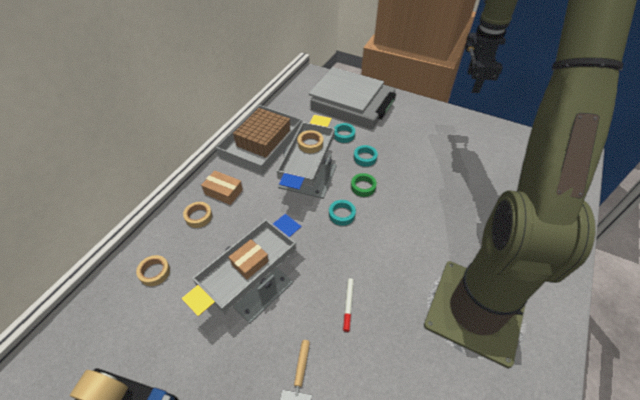

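The roll's tray is the right one in the top view: blue tab at about (320,169), yellow at (411,151), tape at (382,155). The carton's tray is on the left, with its blue tab at (274,192).

```bash
python3 - <<'E'
from h import *
for n in ("top","side"):
    im=cv2.imread(f"pics/{n}0.png"); hsv=cv2.cvtColor(im,cv2.COLOR_BGR2HSV)
    for nm,lo,hi in(("blue",(105,150,90),(125,255,255)),("yel",(20,150,130),(35,255,255))):
        m=cv2.inRange(hsv,lo,hi); k,_,st,ce=cv2.connectedComponentsWithStats(m)
        for i in range(1,k):
            if 60<st[i,4]<1500: print(n,nm,ce[i].round(1),st[i,4],unproj(n,ce[i],.124)[0].round(4))
print("tape",unproj("top",[(382,155)],.12))
E
```

```text
top blue [320.5 168.8] 219 [ 0.5584 -0.0679  0.124 ]
top blue [274.2 192.3] 220 [0.4917 0.068  0.124 ]
top blue [ 76.2 273.8] 203 [0.2672 0.6354 0.124 ]
top blue [ 15.5 231.7] 69 [0.3899 0.8174 0.124 ]
top yel [411.2 150.3] 244 [ 0.609  -0.3355  0.124 ]
top yel [183.6 170.7] 254 [0.5597 0.3328 0.124 ]
side blue [291.3 180.8] 242 [ 0.56   -0.0668  0.124 ]
side blue [286.8 224.9] 301 [0.4936 0.0683 0.124 ]
side blue [156.4 394.5] 117 [0.5075 0.5186 0.124 ]
side yel [320.3 120.3] 130 [ 0.6115 -0.3373  0.124 ]
side yel [197.9 300. ] 479 [0.5608 0.3332 0.124 ]
tape [[ 0.59733878 -0.24980043  0.12      ]]
```

Tab-to-tab distance measures 0.274 m (expected 0.273), and the two cameras agree to 2 mm. The blue tab is at about (0.559, -0.067), with the tray pointing outward along (-0.185, 0.983). I'll go above it with the fingers shut and the jaw axis parallel to the hinge (about +80° about z).

```bash
python3 -m jog '[[0,0.65,1,0,0,0,0.62],[0,0.65,1,0,0,0,0.62],[0,0.65,1,0,0,0,0.62],[0,0.65,1,0,0,0,0.62],[0,0.65,1,0,0,0,0.62]]' 20
python3 -m jog '[[0,0.65,1,0,0,0,0.62],[0,0.65,1,0,0,0,0.62],[0,0.65,1,0,0,0,0.62],[0,0.65,1,0,0,0,0.62],[0,0.65,1,0,0,0,0.62]]'
```

```text
clock: 0.72
eef_pos: [0.2886, -0.4828, 0.2386]
orientation: [[0.596, -0.0, 0.803], [-0.803, 0.0, 0.596], [-0.0, -1.0, 0.0]]
contact_force: [0.3, -0.0, 0.5]
gripper_width: 0.0403
clock: 1.35
eef_pos: [0.3539, -0.3826, 0.2388]
orientation: [[0.789, 0.0, 0.614], [-0.614, -0.0, 0.789], [0.0, -1.0, 0.0]]
contact_force: [0.6, -0.3, 0.4]
gripper_width: 0.0004
```

```bash
python3 -m jog '[[0,0.65,1,0,0,0,0.62],[0,0.65,1,0,0,0,0.62],[0,0.65,1,0,0,0,0.62],[0,0.65,1,0,0,0,0.62],[0,0.65,1,0,0,0,0.62]]'
python3 -m jog '[[0,0.65,1,0,0,0,0.62],[0,0.65,1,0,0,0,0.62],[0,0.65,1,0,0,0,0.62],[0,0.65,1,0,0,0,0.62],[0,0.65,1,0,0,0,0.62]]'
python3 -m jog '[[0,0.65,1,0,0,0,0.62],[0,0.65,1,0,0,0,0.62],[0,0.65,1,0,0,0,0.62],[0,0.65,1,0,0,0,0.62],[0,0.65,1,0,0,0,0.62]]'
python3 -m jog '[[0,0.3,0.8,0,0,0,0.5],[0,0,0,0,0,0,0]]'
python3 - <<'E'
from h import *
s=arm.state(); im=snapshot("wrist"); cv2.imwrite("pics/w1.png",im)
print(arm.hold_point_z,s["eef_pos"])
hsv=cv2.cvtColor(im,cv2.COLOR_BGR2HSV); m=cv2.inRange(hsv,(105,150,60),(125,255,255)); k,_,st,ce=cv2.connectedComponentsWithStats(m)
for i in range(1,k):
    if st[i,4]>300: print(ce[i],st[i],unproj("wrist",ce[i],.124,s))
E
```

```text
clock: 1.98
eef_pos: [0.4188, -0.2825, 0.2387]
orientation: [[0.925, 0.0, 0.381], [-0.381, -0.0, 0.925], [0.0, -1.0, 0.0]]
contact_force: [-0.4, -0.5, 0.1]
gripper_width: 0.0004
clock: 2.6
eef_pos: [0.4836, -0.1825, 0.2387]
orientation: [[0.993, 0.0, 0.12], [-0.12, -0.0, 0.993], [0.0, -1.0, -0.0]]
contact_force: [-0.4, 0.4, -0.4]
gripper_width: 0.0006
clock: 3.22
eef_pos: [0.5488, -0.0825, 0.2387]
orientation: [[0.989, 0.0, -0.15], [0.15, 0.0, 0.989], [0.0, -1.0, 0.0]]
contact_force: [0.5, -0.8, 0.3]
gripper_width: 0.0001
clock: 3.48
eef_pos: [0.5543, -0.0661, 0.2387]
orientation: [[0.981, 0.0, -0.192], [0.192, 0.001, 0.981], [0.0, -1.0, 0.001]]
contact_force: [0.0, -0.0, 0.5]
gripper_width: 0.0003
0.0187 [ 0.55431483 -0.0660948   0.23873413]
[272.21288724  27.58513011] [ 227    0   89   68 4035] [[0.49724256 0.06623743 0.124     ]]
[318.03622934 196.43510376] [ 287  174   64   46 2843] [[ 0.56200149 -0.06692876  0.124     ]]
```

View pics/w1.png

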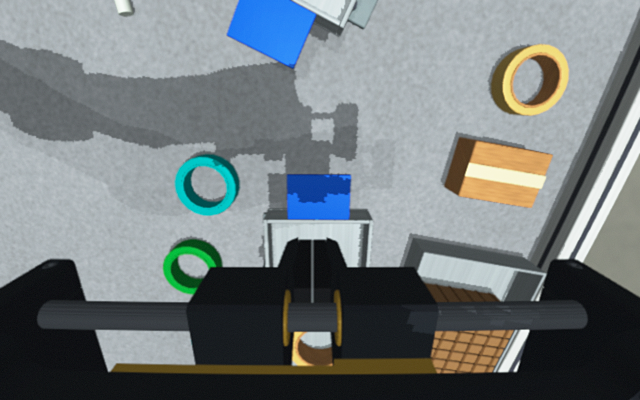

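The wrist view shows the blue tab clear at (318,196), which gives (0.562, -0.067). The tape is in the tray behind the fingers. I'll shift slightly outward and descend.

```bash
python3 -m jog '[[0,0.25,0.25,-1,0,0,0],[0,0,0,-1,0,0,0],[0,0,0,-1,0,0,0],[0,0,0,-1,0,0,0],[0,0,0,-1,0,0,0]]'
python3 -m jog '[[0,0,0,-0.5,0,0,0],[0,0,0,-0.4,0,0,0],[0,0,0,-0.4,0,0,0],[0,0,0,-0.4,0,0,0],[0,0,0,-0.4,0,0,0]]'
python3 -m jog '[[0,0,0,-0.4,0,0,0],[0,0,0,-0.4,0,0,0],[0,0,0,-0.3,0,0,0],[0,0,0,0,0,0,0],[0,0,0,0,0,0,0]]'
python3 -c "
from h import *
for n in('side','top'): cv2.imwrite(f'pics/{n}1.png',snapshot(n))
im=np.hstack([cv2.resize(cv2.imread('pics/side1.png')[90:240,220:420],None,fx=2,fy=2),cv2.resize(cv2.imread('pics/top1.png')[100:250,270:470],None,fx=2,fy=2)]);cv2.imwrite('pics/c1.png',im)"
```

```text
clock: 4.15
eef_pos: [0.5582, -0.0638, 0.1368]
orientation: [[0.982, -0.002, -0.188], [0.188, -0.0, 0.982], [-0.002, -1.0, -0.0]]
contact_force: [-0.1, -0.1, 1.2]
gripper_width: 0.0005
clock: 4.78
eef_pos: [0.559, -0.0612, 0.0968]
orientation: [[0.982, 0.001, -0.19], [0.19, 0.002, 0.982], [0.001, -1.0, 0.002]]
contact_force: [-3.7, 5.9, 5.2]
gripper_width: 0.0001
clock: 5.4
eef_pos: [0.5591, -0.0618, 0.0749]
orientation: [[0.982, 0.001, -0.19], [0.19, 0.001, 0.982], [0.001, -1.0, 0.001]]
contact_force: [-3.4, 2.9, 4.7]
gripper_width: 0.0004
```

View pics/c1.png

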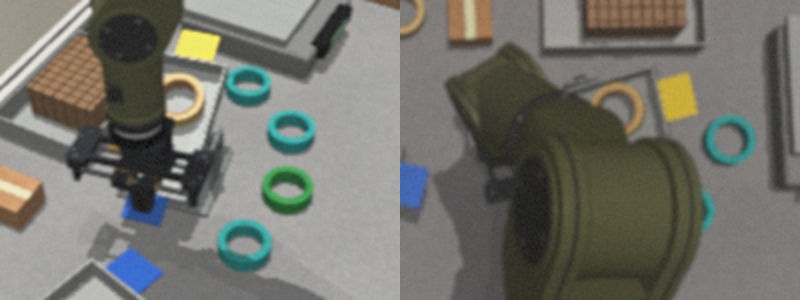

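The side crop shows the tray tipped, with the finger on the blue tab and the roll still near the yellow half, at about (180,98) in the crop. I'll press slightly deeper and wait.

```bash
python3 -m jog '[[0,0,0,-0.2,0,0,0],[0,0,0,-0.15,0,0,0],[0,0,0,0,0,0,0],[0,0,0,0,0,0,0],[0,0,0,0,0,0,0]]'
python3 -m jog '[[0,0,0,0,0,0,0],[0,0,0,0,0,0,0],[0,0,0,0,0,0,0],[0,0,0,0,0,0,0],[0,0,0,0,0,0,0]]'
python3 -c "
from h import *
for n in('side','top'): cv2.imwrite(f'pics/{n}2.png',snapshot(n))
im=np.hstack([cv2.resize(cv2.imread('pics/side2.png')[90:240,220:420],None,fx=2,fy=2),cv2.resize(cv2.imread('pics/top2.png')[100:250,270:470],None,fx=2,fy=2)]);cv2.imwrite('pics/c2.png',im)"
```

```text
clock: 6.12
eef_pos: [0.5593, -0.0626, 0.0681]
orientation: [[0.982, 0.001, -0.189], [0.189, 0.0, 0.982], [0.001, -1.0, -0.0]]
contact_force: [-2.2, 3.0, 5.4]
gripper_width: 0.0004
clock: 6.75
eef_pos: [0.5593, -0.0626, 0.0681]
orientation: [[0.982, 0.001, -0.189], [0.189, 0.0, 0.982], [0.001, -1.0, -0.0]]
contact_force: [-1.7, 2.1, 5.9]
gripper_width: 0.0006
```

View pics/c2.png

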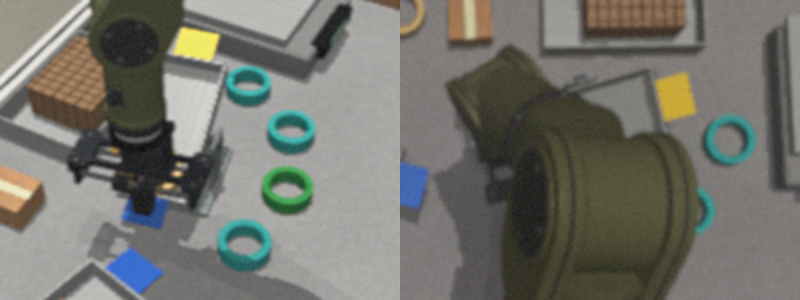

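The roll has left the yellow half and its tan colour shows at the blue end, behind the fingers. I'll let the tray up at a moderate speed, rise clear and check.

```bash
python3 -m jog '[[0,0,0,0.3,0,0,0],[0,0,0,0.4,0,0,0],[0,0,0,0.4,0,0,0],[0,0,0,0.4,0,0,0],[0,0,0,0.4,0,0,0]]'
python3 -m jog '[[0,0,0,0.4,0,0,0],[0,0,0,0.4,0,0,0],[0,0,0,0.5,0,0,0],[0,0,0,1,0,0,0],[0,0,0,1,0,0,0]]'
python3 -m jog '[[0,0,0,1,0,0,0],[0,0,0,1,0,0,0],[0,0,0,1,0,0,0],[0,-1,0,1,0,0,0],[0,-1,0,1,0,0,0]]'
python3 -m jog '[[0,-1,0.5,0,0,0,0],[0,-1,0.5,0,0,0,0],[0,-1,0.5,0,0,0,0],[0,-1,0.5,0,0,0,0],[0,0,0,0,0,0,0]]'
python3 -c "
from h import *
for n in('side','top'): cv2.imwrite(f'pics/{n}3.png',snapshot(n))
im=np.hstack([cv2.resize(cv2.imread('pics/side3.png')[90:290,180:380],None,fx=2,fy=2),cv2.resize(cv2.imread('pics/top3.png')[80:280,220:420],None,fx=2,fy=2)]);cv2.imwrite('pics/c3.png',im)"
```

```text
clock: 7.48
eef_pos: [0.5594, -0.0643, 0.1063]
orientation: [[0.982, 0.001, -0.188], [0.188, -0.002, 0.982], [0.0, -1.0, -0.002]]
contact_force: [0.3, -0.5, 0.0]
gripper_width: 0.0003
clock: 8.1
eef_pos: [0.5588, -0.0629, 0.1726]
orientation: [[0.982, -0.0, -0.189], [0.189, -0.0, 0.982], [-0.0, -1.0, 0.0]]
contact_force: [0.6, 0.6, -0.5]
gripper_width: 0.0005
clock: 8.72
eef_pos: [0.5183, -0.0629, 0.2726]
orientation: [[0.982, -0.0, -0.189], [0.189, -0.0, 0.982], [-0.0, -1.0, -0.0]]
contact_force: [0.3, -0.2, -0.1]
gripper_width: 0.0004
clock: 9.35
eef_pos: [0.4379, -0.0226, 0.2722]
orientation: [[0.982, -0.001, -0.191], [0.191, -0.001, 0.982], [-0.001, -1.0, -0.001]]
contact_force: [-0.1, -0.7, 0.6]
gripper_width: 0.0004
```

View pics/c3.png

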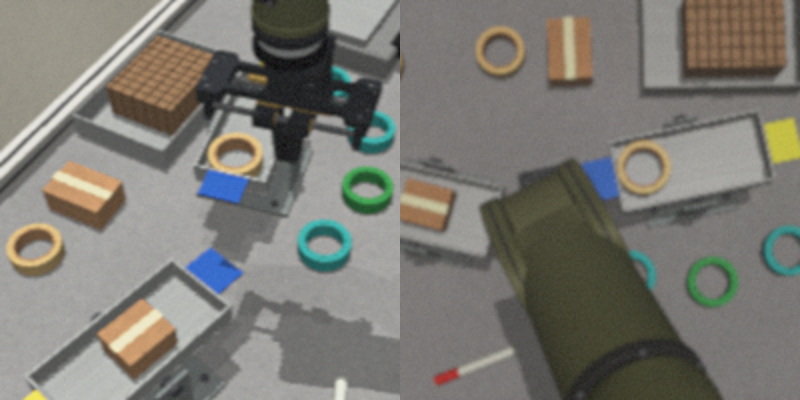

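The tray is level and the roll is at the blue end, at about (340,164) in the top view. The carton is in its tray. Now a numeric check, then hand in.

```bash
python3 - <<'E'
from h import *
t=unproj("top",[(340.5,164)],.115)[0]
tab=np.array([.5605,-.067,.124]); u=np.array([-.185,.983,0]); v=np.array([.983,.185,0])
print("tape y,x in tab frame",(t-tab)@u,(t-tab)@v)
for n in("top","side"):
    for k in(0,3):
        h=cv2.cvtColor(cv2.imread(f"pics/{n}{k}.png"),cv2.COLOR_BGR2HSV)
        m=cv2.inRange(h,(20,150,130),(35,255,255)); q,_,st,ce=cv2.connectedComponentsWithStats(m)
        print(n,k,[ce[i].round(1).tolist() for i in range(1,q) if 60<st[i,4]<1500])
a,b=[cv2.imread(f"pics/side{k}.png")[235:280,225:275].astype(float) for k in(0,3)]
print("carton diff",abs(a-b).mean(), cv2.phaseCorrelate(a.mean(2),b.mean(2)))
E
```

```text
tape y,x in tab frame -0.061563665201941266 0.001564886400998155
top 0 [[411.2, 150.3], [183.6, 170.7]]
top 3 [[411.3, 149.8], [183.7, 170.7]]
side 0 [[320.3, 120.3], [197.9, 300.0]]
side 3 [[197.9, 299.9]]
carton diff 9.113185185185186 ((-0.02672854238721456, 0.5202619520216736), 1.0389902098585735)
```

```bash
python3 -c "
from cell import arm
arm.job_done(); print(arm.state()['clock'])"
```

```text
the job is handed in; nothing more can be done
the job is handed in; nothing more can be done
```

I pressed the blue tab of the tape tray with the closed fingers until the tray tipped, and the roll slid to the blue end. I then let the tray rise, backed the arm clear and handed the job in. The clock read 9.35 s after the last move; the limit is 32 s.

- **Tilt:** the fingertips went down to z = 0.068 m and held there for over half a second. That works out to roughly 0.38 rad, against the 0.25 required; I had no joint reading to confirm it.
- **Roll:** it measures about 62 mm behind the blue tab and 2 mm off the centre line. Touching the end wall should read 66.5 mm, so the measurement is about 5 mm out, but it is inside the allowed 50–85 mm.
- **Tray level:** in the top view the yellow tab is within 0.5 px of where it started. The gripper hid that tab in the side view, so the top view is the only check.
- **Carton:** it shows a shift of about 0.5 px in the side view. Brightness also changed there, probably from the arm's shadow.
- **Forces:** the highest I read was about 9 N while pressing. About 4–7 N of sideways force came with the press, more than I expected. After the retreat readings were at noise level, with nothing touching the arm.

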